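# Set and lock the sheet stop on the dough sheeter's chute

### The arm

A 6-joint arm with a two-finger parallel gripper is mounted at the origin on the work surface. World frame = base frame: x ahead of the robot, y to its left, z up, the work surface at z = 0. Lengths are in m, angles in rad, forces in N, time in s.
With the tool pointing down it reaches from about 0.25 to 0.725 m from the base axis. Payload 4 kg.
Tool frame: the origin (TCP) lies midway between the tips of the shut fingers; the grasp point (between the pads) lies 19 mm behind it; x points along the fingers, y is the direction in which the jaws open and shut, and the axes are right-handed (so a half turn about x gives the same grasp; the last joint's range is limited). The gripper opens to 85 mm and grips with 20 to 120 N. Pads are 22 mm wide; open, the fingers measure 114 mm over their backs; the gripper's body (76 mm by 85 mm) begins 54 mm behind the grasp point. The pads swing forward as they close: fully open they stand 13 mm farther back than shut.
Start: joints at [1.344, 0.241, 0.005, 1.335, 0, 1.571], TCP at [0.112, 0.487, 0.231] pointing down, gripper open.
Joint ranges: [-2.72, 2.72], [-1.05, 1.87], [-1.09, 1.28], [-1.99, 2.15], [-1.42, 1.44], [-3.14, 3.14]. Speed limits (rad/s): [2.79, 2.79, 3.14, 3.14, 3.14, 3.14].

### API

Orientations are given as a unit quaternion [x, y, z, w].
In Python, from workcell import * gives the robot as it stands.
- The arm moves only by the tool play_rows, never from a script. Its argument "plan" is a list of rows, each a list of 7 numbers: the shift along the tool's x, y, z in mm, then the turn, a rotation vector about the tool's x, y, z in rad, then the closure, from -1 (fully open) to 1 (shut). In form: [[x, y, z, rx, ry, rz, grip], ...]. A call has 1 to 20 rows; each row shifts and turns the commanded pose from where the row before left it, along the tool's axes as they then stand; what a row does not reach is not made up. A row lasts 1/12 s, in which the tool goes at most 41.7 mm and 7.16 degrees, less where a joint would pass 70% of its speed; a pose out of reach is approached as far as the arm can. A call with a gripper value outside its range is refused whole. The fingers move at their own pace and stop on an object; the grip force is fixed at half the most. Time passes only in rows, so rows that do not move let the fingers close. It gives the time, the measured TCP pose, the force and the opening at its end, in the units of the state.
- get_obs(): the state, without advancing time (a new reading comes with each control period).
- camera(name): name is "side" or "top"; returns a dict with "frame" (384x512x3 uint8, red, green, blue), "depth" (384x512 float32, m along the optical axis (not along the pixel's ray), 0 where there is no reading), "fx", "fy", "cx", "cy" (pixels), "distortion" ([k1, k2, p1, p2, k3] as OpenCV has them; the pictures are not rectified), "camera_from_world" (4x4, takes a point from world to camera coordinates). Camera axes: x right, y up, looking along -z (the intrinsics and any distortion apply to the point x, -y, -z); pixel columns grow to the right and rows downward; lengths in m; the calibration is good to about 2 mm. A picture is of the moment at which its call begins.
- job_done(): hands the job in, once; it reports no verdict.
Trained networks look in a picture, given as the dict that the camera call returned (one of the last four; its "shot" number tells which), for a name from the list of things; names that differ only in an ending like _2 or _b are one class to them, and where a whole thing is asked for, a point or a joint stands for the part that bears it (a point fixed in the world has none). Each returns a list of dicts, best first, with "confidence" (0 to 1); they miss things now and then, are a little off and sometimes report something else, mostly with a low value. They report only what shows in the picture. A call takes as long as a camera call.
- search_frame(thing, picture): "centre" ([x, y, z] in m, in world coordinates, good to about 4 mm: the middle of the surface that is visible of it).
- pinpoint(thing, picture): "centre" ([x, y, z] in m, in world coordinates, good to about 4 mm: a listed point, or the origin of a listed thing).
The state is a dict: "clock": time; "joint_pos": joint angles; "joint_vel": joint speeds; "tau": joint torques, N m; "eef_pos": TCP position; "tool_rot": TCP orientation; "ft_force": force on the tool from outside, world axes, zero at the start; "ft_torque": the same for the moment, N m; "grip_width": finger opening in m.
Only numpy, scipy, OpenCV 4.12 (cv2) and the standard library are available. Lean on these libraries where they do the work, as an engineer would, in place of code of your own. Each camera call takes 0.05 s, during which the arm holds its last target. There are 200 camera calls.

### The job

The dough sheeter's stop has slid to the bottom of its chute: with its cam lever still open, push the stop up the rail until its pointer is in line with the index clip. Holding it there so that it cannot slide back, squeeze the lever fully shut against its block, and finish while still holding: stop on the mark, block and lever squeezed between the fingers, not let go. Leave the index clip and the things on the table alone.

Things in the scene. Friction and masses are not known exactly. Their poses are not given: they have to be found in the camera images.
- sheeter: stainless bench-top dough sheeter, fixed to the table; roller housing 305 mm wide, 315 mm tall, with a sloping outfeed chute. Origin on the table top (z = 0) under the middle of the chute; own x across the chute (away from the robot at yaw 0), own y horizontal from the housing to the chute's low end, z up. The housing fills own y -0.17 to -0.42, x -0.155 to 0.175
- chute_low (a point): a point on the sheeter's outfeed chute: its floor is 430 mm long, 170 mm wide, falling 30 degrees, with 30 mm high side walls. The point: middle of the floor's low end, at (0, 0.20, 0.03) of the sheeter. Own x = across, as the sheeter's; own y = down the slope; own z = square out of the floor. An aluminium rail, 12 mm wide, top at own z 38 mm, runs on the wall at own x +85 mm and carries the stop
- stop: the stop's steel plate, square to the chute floor, across the chute. Origin: its uphill face, over the rail's centre line, at floor level; axes as the chute's (y down the slope). Fills own x -164 to 12, y 0 to 5, z 3 to 54 mm. The whole stop (0.45 to 0.6 kg) slides back down the slope if not held. A finger on the downhill side, in the chute beside the block, pushes it up and bears it
- grip: the stop's aluminium block, riding on the rail just downhill of the plate. Origin and axes as stop: it fills own x -11 to 11, y 5 to 85, z 39 to 64 mm (cheeks on the rail down to 25 mm). It slides only along the rail and does not give sideways
- stop_joint (a joint): travel of the stop up the rail, m: 0 at the bottom, where it starts; 0.20 at most. The stop is on the mark when this equals joint clip_joint
- lever_joint (a joint): clamp lever angle, rad: 0 = fully shut, flush along the outer (+x) side of the block; starts open at 0.34 to 0.44, at most 0.55. Pivot (axis square to the floor) at x 16, y 72 mm of stop, at the block's low end; the free end is next to the plate and swings outwards to +x. It stays where it is put; a light squeeze (3 N at first, under 15 N at the last) shuts it and its cam then clamps the stop
- lever: the black lever arm, 58 mm long, 7 mm thick, 40 to 60 mm above the chute floor. Origin on the pivot at floor level; own -y points from the pivot to the free end. Block and shut lever together are 30.5 mm across (x -11 to 19.5 mm of stop); with the lever open its free end reaches out to about x 45 mm
- lever_tip (a point): middle of the end face of the lever's free end, 50 mm above the chute floor
- stop_edge (a point): lower end of the small steel pointer on the stop's outer end, in the plane of the plate's uphill face, at x 26, y 0, z 20 mm of stop
- mark (a point): the length mark: outer end of the index clip, a dark steel tab 4 mm wide (along the slope), 4 to 16 mm above floor level, sticking out to 32 mm from the rail's centre line on the outer (+x) side of the wall. Own y = down the slope. The stop is on the mark when stop_edge lies at the same place along the slope
- clip_joint (a joint): place of the index clip along the rail, m, on the same scale as joint stop_joint, 0.07 to 0.14; stiff, not to be moved
- tray: aluminium catch tray 220 x 190 x 22 mm on the table below the chute's low end; origin under its centre; leave alone
- rolling_pin: small wooden dumpling rolling pin, 24 mm thick, 190 mm long, lying in the catch tray; leave alone
- shaker: aluminium flour shaker, 62 mm wide, 112 mm tall, beyond the chute; leave alone
- cutter: steel ring cutter, 64 mm wide, 35 mm tall, beyond the chute; leave alone
- bowl: white bowl, 100 mm wide, 50 mm tall, beyond the catch tray; leave alone
- scraper: dough scraper with wooden grip, 115 x 125 x 20 mm, lying beyond the chute; leave alone
- brush: flour brush, 180 mm long, lying in the catch tray; leave alone

How it is judged:
On the way, in this order (a step that is already met when the one before it is completed fails the run):
1. the stop is held on the mark with its lever still open (y of stop_edge in the frame of mark between -0.004 and 0.004 m and value of joint lever_joint above 0.17 rad), for 0.3 s.
2. the lever is shut with the stop on the mark (y of stop_edge in the frame of mark between -0.004 and 0.004 m and value of joint lever_joint below 0.05 rad), for 0.2 s.
At the end, for the whole second after the job is handed in: The stop's pointer is within 4 mm of the index clip along the slope and at rest, the lever is shut (under 0.05 rad), and the fingers still squeeze block and lever together, with more than 4 N on each (all of step 2 and contact force between the fingers and lever above 4 N and contact force between the fingers and grip above 4 N and velocity of joint stop_joint between -0.01 and 0.01 m/s); the arm keeps its last pose, push and grip.
It fails at once if the lever is swung more than half shut while the stop is more than 10 mm off the mark (value of joint lever_joint below 0.17 rad and (y of stop_edge in the frame of mark above 0.01 m or y of stop_edge in the frame of mark below -0.01 m)).
It fails at once if the index clip is shifted (distance of mark from where it was at the start of the episode above 0.004 m).
It fails at once if a bystander is moved more than 20 mm (distance of any of tray, rolling_pin, shaker, cutter, bowl, scraper, brush from where it was at the start of the episode above 0.02 m).
It also fails if it takes over 38 s, if anything falls off the work surface, if the arm or the gripper's body presses on something with over 40 N, if the wrist force passes 120 N, or if a joint passes its speed limit or range.

## Working session

There is one attempt and no reset: what is moved stays moved. The work goes in short steps, Python scripts to look and compute and a tool call to move; the robot and the scene stay as the last step left them, time stands still between calls to the robot, and variables do not carry over. Pictures are saved under pics/ and viewed, about 8 in all and at most 12, crops included, and the job is handed in when it is done.

Besides the shell and the picture viewer there is one more tool, called after "Emit:" as name(argument=value, ...) on one line, values as JSON. play_rows: Moves the arm, as the interface text tells. Its arguments: {"type":"object","properties":{"plan":{"type":"array","items":{"type":"array","items":{"type":"number"}}}},"required":["plan"]}

```bash
mkdir -p pics; ls; python3 - <<'E'
from workcell import *
import cv2, numpy as np
o=get_obs(); print({k:np.round(v,3).tolist() for k,v in o.items()})
for n in ("side","top"):
    c=camera(n); cv2.imwrite(f"pics/{n}0.png",cv2.cvtColor(c["frame"],cv2.COLOR_RGB2BGR))
    T=np.linalg.inv(np.array(c["camera_from_world"])); print(n,T[:3,3].round(3),(-T[:3,2]).round(3),c["fx"],c["distortion"])
    for t in ("sheeter","chute_low","stop","grip","lever","lever_tip","stop_edge","mark","tray","shaker"):
        print(t,[(np.round(d["centre"],4).tolist(),round(d["confidence"],2)) for d in pinpoint(t,c)[:2]])
E
```

```text
pics
{'clock': 0.0, 'joint_pos': [1.344, 0.241, 0.004, 1.335, -0.0, 1.571], 'joint_vel': [-0.0, -0.002, -0.0, 0.0, 0.0, -0.0], 'tau': [0.001, -37.232, 25.241, 0.017, 0.0, 0.0], 'eef_pos': [0.112, 0.487, 0.23], 'tool_rot': [0.079, 0.703, -0.081, 0.702], 'ft_force': [0.907, 0.299, -0.398], 'ft_torque': [-0.026, 0.024, 0.059], 'grip_width': 0.086}
side [0.314 0.7   0.853] [ 0.299 -0.581 -0.757] 367.7915833057049 [0.01513731 0.         0.         0.         0.        ]
sheeter [([0.5021, -0.057, 0.0008], 0.6)]
chute_low [([0.5002, 0.1452, 0.0294], 0.67)]
stop [([0.5872, 0.0578, 0.0812], 0.84)]
grip [([0.5196, 0.2363, 0.0013], 0.72), ([0.5836, 0.054, 0.083], 0.52)]
lever [([0.595, 0.123, 0.0441], 0.51)]
lever_tip [([0.6236, 0.0959, 0.1147], 0.42)]
stop_edge [([0.6072, 0.0666, 0.1], 0.92), ([0.7068, 0.2454, -0.0045], 0.56)]
mark []
tray [([0.5222, 0.2823, -0.0011], 0.74)]
shaker [([0.752, 0.0621, -0.0012], 0.92)]
top [0.389 0.132 1.073] [ 0.212 -0.028 -0.977] 399.47670395269967 [-0.06702497  0.          0.          0.          0.        ]
sheeter [([0.5047, -0.0581, -0.0041], 0.58)]
chute_low [([0.5851, 0.0596, 0.0821], 0.7), ([0.4998, 0.1437, 0.0263], 0.58)]
stop [([0.5848, 0.0555, 0.0787], 0.86)]
grip [([0.5848, 0.0582, 0.0773], 0.77)]
lever [([0.5998, 0.1179, 0.0492], 0.54)]
lever_tip [([0.6261, 0.0954, 0.1127], 0.4)]
stop_edge [([0.6054, 0.0682, 0.0958], 0.57)]
mark [([0.7236, -0.1848, -0.0057], 0.63), ([0.6227, 0.0004, 0.1212], 0.57)]
tray [([0.5172, 0.289, 0.0048], 0.65)]
shaker [([0.5868, 0.0526, 0.0805], 0.69), ([0.7492, 0.0606, -0.0043], 0.68)]
```

View pics/side0.png

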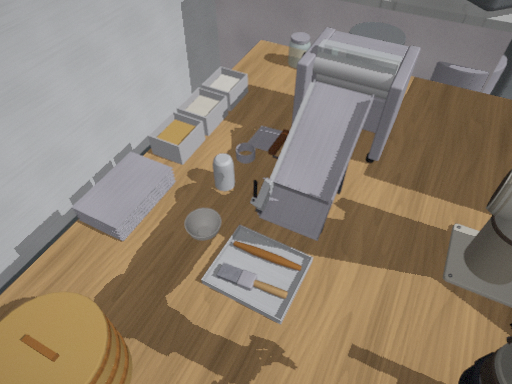

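View pics/top0.png

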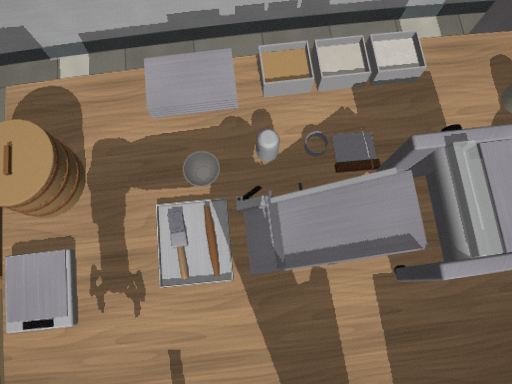

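```bash
cat > h.py <<'E'
from workcell import *
import cv2, numpy as np
def cloud(c):
    K=np.array([[c["fx"],0,c["cx"]],[0,c["fy"],c["cy"]],[0,0,1.]]); H,W=c["depth"].shape
    uv=np.stack(np.meshgrid(np.arange(W),np.arange(H)),-1).reshape(-1,1,2).astype(float)
    n=cv2.undistortPoints(uv,K,np.array(c["distortion"],float)).reshape(H,W,2); d=c["depth"]
    P=np.stack([n[...,0]*d,-n[...,1]*d,-d,np.ones_like(d)],-1)
    P=(P@np.linalg.inv(np.array(c["camera_from_world"])).T)[...,:3]; P[d==0]=np.nan; return P
def proj(c,X):
    K=np.array([[c["fx"],0,c["cx"]],[0,c["fy"],c["cy"]],[0,0,1.]]); T=np.array(c["camera_from_world"])
    p=(T[:3,:3]@np.atleast_2d(X).T).T+T[:3,3]; p=p*[1,-1,-1]
    return cv2.projectPoints(p.reshape(-1,1,3),np.zeros(3),np.zeros(3),K,np.array(c["distortion"],float))[0].reshape(-1,2)
def frame(p0,yaw):  # columns: chute x,y,z
    c,s=np.cos(yaw),np.sin(yaw); x=np.array([c,s,0]); h=np.array([-s,c,0]); y=h*np.cos(np.pi/6)+[0,0,-.5]
    return np.stack([x,y,np.cross(x,y)],1)
def up(c,box,name,k):
    u0,v0,u1,v1=box; im=cv2.resize(c["frame"][v0:v1,u0:u1],None,fx=k,fy=k,interpolation=cv2.INTER_CUBIC)
    cv2.imwrite(name,cv2.cvtColor(im,cv2.COLOR_RGB2BGR))
E
python3 - <<'E'
from h import *
import pickle
for n in ("side","top"):
    c=camera(n); P=cloud(c); pickle.dump(c,open(f"{n}.pkl","wb"))
    p0=np.array([.501,.144,.028])
    for yaw in (0,):
        R=frame(p0,yaw); q=(P-p0)@R
        m=(abs(q[...,0])<.07)&(q[...,1]<-.13)&(q[...,1]>-.36)&(abs(q[...,2])<.015)
        X=P[m]; A=np.c_[X[:,:2],np.ones(len(X))]; s=np.linalg.lstsq(A,X[:,2],rcond=None)[0]
        print(n,m.sum(),"plane",s,"slope",np.degrees(np.arctan(np.hypot(*s[:2]))),"yaw",np.degrees(np.arctan2(s[0],-s[1])))
        # rail top and other wall
        for lo,hi,z0 in ((.07,.12,.03),(-.11,-.07,.02)):
            for y in np.arange(-.40,-.0,.04):
                m=(q[...,0]>lo-.02)&(q[...,0]<hi+.02)&(abs(q[...,1]-y)<.02)&(q[...,2]>z0)&(q[...,2]<.045)
                if m.sum(): print(round(y,2),m.sum(),np.median(q[m],0).round(4))
    print([ (t,[(np.round((np.array(d["centre"])-p0)@R,4).tolist(),round(d["confidence"],2)) for d in pinpoint(t,c)[:2]]) for t in ("mark","stop_edge","stop","lever_tip")])
    b=(230,150,330,240) if n=="top" else (240,80,340,240)
    up(c,(225,150,345,240) if n=="top" else (235,120,335,240),f"pics/{n}1.png",5 if n=="top" else 5)
E
```

```text
side 3910 plane [ 0.0032058  -0.57428559  0.11083532] slope 29.86851569783951 yaw 0.31983551374304064
-0.4 43 [ 0.0856 -0.3934  0.038 ]
-0.36 67 [ 0.0848 -0.3607  0.0391]
-0.32 66 [ 0.0852 -0.32    0.0385]
-0.28 66 [ 0.0851 -0.2796  0.0388]
-0.24 69 [ 0.085  -0.2399  0.039 ]
-0.2 71 [ 0.0848 -0.1997  0.0388]
-0.16 70 [ 0.0848 -0.16    0.0386]
-0.12 64 [ 0.0848 -0.1225  0.0387]
-0.08 28 [ 0.0743 -0.0855  0.0375]
-0.04 27 [ 0.0747 -0.0406  0.0388]
-0.4 19 [-0.0862 -0.3995  0.0297]
-0.36 20 [-0.086 -0.36   0.03 ]
-0.32 21 [-0.0862 -0.3201  0.0299]
-0.28 25 [-0.0869 -0.2786  0.0296]
-0.24 21 [-0.0861 -0.2375  0.0297]
-0.2 23 [-0.0847 -0.2     0.0303]
-0.16 24 [-0.0846 -0.159   0.03  ]
-0.12 26 [-0.0849 -0.1201  0.0302]
-0.08 43 [-0.0831 -0.096   0.0313]
-0.04 24 [-0.0851 -0.0401  0.0304]
[('mark', []), ('stop_edge', [([0.1051, -0.1031, 0.0183], 0.69)]), ('stop', [([0.0859, -0.1012, 0.0031], 0.86)]), ('lever_tip', [([0.0976, -0.0266, 0.0019], 0.63), ([0.2484, -0.0584, -0.0672], 0.6)])]
top 5687 plane [-0.00117113 -0.57856493  0.11508753] slope 30.052219499903202 yaw -0.11597751066154463
-
[... 228 characters left out ...]
-0.1603  0.0402]
-0.12 127 [ 0.0815 -0.1101  0.0401]
-0.08 14 [ 0.0726 -0.075   0.0378]
-0.04 21 [ 0.0725 -0.0429  0.039 ]
-0.4 34 [-0.085  -0.3993  0.0322]
-0.36 30 [-0.0847 -0.3593  0.0332]
-0.32 27 [-0.0847 -0.3218  0.0331]
-0.28 31 [-0.0846 -0.2817  0.0326]
-0.24 25 [-0.0845 -0.2403  0.0326]
-0.2 27 [-0.0844 -0.202   0.0329]
-0.16 21 [-0.0846 -0.1634  0.033 ]
-0.12 80 [-0.0698 -0.1036  0.032 ]
-0.08 21 [-0.085  -0.0801  0.0327]
-0.04 22 [-0.0848 -0.0404  0.0321]
[('mark', [([0.122, -0.1687, 0.0072], 0.37), ([0.1024, -0.0342, 0.0048], 0.24)]), ('stop_edge', [([0.1055, -0.1, 0.0198], 0.71)]), ('stop', [([0.0838, -0.1009, 0.0003], 0.97)]), ('lever_tip', [([0.1232, -0.0847, 0.0507], 0.45)])]
```

View pics/top1.png

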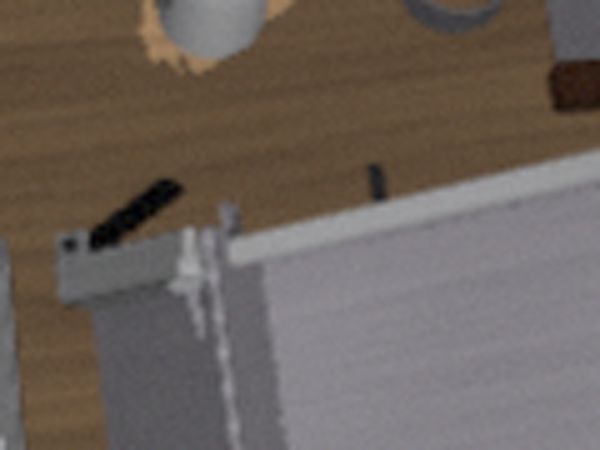

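View pics/side1.png

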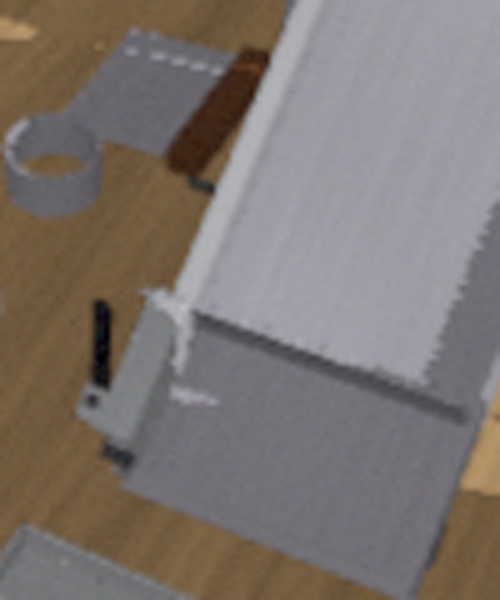

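```bash
python3 - <<'E'
from h import *
import pickle
from scipy.spatial.transform import Rotation as Ro
p0=np.array([.501,.144,.0285]); R=frame(p0,0)
ys=np.linspace(-.35,0,3501)
def sol(c,uv,x,z):
    px=proj(c,p0+np.c_[np.full_like(ys,x),ys,np.full_like(ys,z)]@R.T); d=np.hypot(*(px-uv).T); i=d.argmin(); return round(ys[i],4),round(d[i],2)
T,S=[pickle.load(open(f"{n}.pkl","rb")) for n in ("top","side")]
# dark centroid of clip
for c,b in ((T,(296,182,306,191)),(S,(270,150,282,163))):
    g=c["frame"][b[1]:b[3],b[0]:b[2]].astype(float).mean(2); print(g.round().astype(int))
    w=np.clip(np.median(g)*.75-g,0,None); v,u=np.indices(g.shape); uv=np.array([(w*u).sum(),(w*v).sum()])/w.sum()+[b[0],b[1]]
    for x in (.108,.111,.114): print("clip",uv.round(2),x,sol(c,uv,x,.014))
print("pointer top",[sol(T,np.array([270.8,192.8]),.111,z) for z in (.025,.04,.05)])
# plate top edge, inside the chute: points with z>.03
for n,c in (("top",T),("side",S)):
    q=(cloud(c)-p0)@R; m=(q[...,0]>-.06)&(q[...,0]<.06)&(q[...,2]>.046)&(q[...,2]<.06)&(q[...,1]<-.06)&(q[...,1]>-.14); print(n,m.sum(),np.percentile(q[m][:,1],[5,50,95]).round(4),np.percentile(q[m][:,2],[50,95]).round(4))
    m=(q[...,0]>.07)&(q[...,0]<.10)&(q[...,2]>.057)&(q[...,2]<.075)&(q[...,1]<.02)&(q[...,1]>-.14); print("block",m.sum(),np.percentile(q[m][:,0],[3,50,97]).round(4),np.percentile(q[m][:,1],[3,97]).round(4),np.percentile(q[m][:,2],[50,95]).round(4))
o=get_obs(); M=Ro.from_quat(o["tool_rot"]).as_matrix(); print("tool axes cols\n",M.round(3))
# target tool: x=-chute z ; y=+-chute x
for s in (1,-1):
    X=-R[:,2];Y=s*R[:,0];G=np.stack([X,Y,np.cross(X,Y)],1); print(s,"rotvec in tool",Ro.from_matrix(M.T@G).as_rotvec().round(3),"G\n",G.round(3))
E
```

```text
[[ 79  76  72  67  65  68  74  72  71  73]
 [ 71  70  54  36  43  59  74  70  71  76]
 [ 71  68  58  41  30  50  71  76  74  74]
 [ 74  70  63  42  36  46  65  76  73  74]
 [ 74  79  66  40  39  44  65  77  79  76]
 [ 77  76  67  49  34  44  66  77  76  78]
 [ 77  77  70  48  34  36  61  78  75  81]
 [ 81  77  73  56  34  42  69 101 107 118]
 [ 78  85  94  89  91 103 121 139 147 153]]
clip [299.96 186.04] 0.108 (np.float64(-0.174), np.float64(0.28))
clip [299.96 186.04] 0.111 (np.float64(-0.1737), np.float64(1.47))
clip [299.96 186.04] 0.114 (np.float64(-0.1734), np.float64(2.66))
[[ 41  40  44  39  43  40  35  42  63  81  91 143]
 [ 39  38  39  41  37  33  38  60  83  94  92 157]
 [ 37  36  38  42  36  33  51  81  94  92 117 163]
 [ 41  33  39  40  37  39  70  88  91  94 145 173]
 [ 53  54  44  40  47  63  84  90  90 116 161 178]
 [ 85  81  62  44  54  75  85  88  91 144 170 179]
 [ 93  88  74  51  53  60  64  75 113 162 177 179]
 [ 92  87  79  62  54  50  48  49 135 170 176 179]
 [ 90  93  91  86  80  69  55  63 151 177 178 178]
 [ 91  85  91  90  90  86  83 111 161 179 178 179]
 [
[... 345 characters left out ...]
(1.05))
pointer top [(np.float64(-0.0978), np.float64(2.07)), (np.float64(-0.1048), np.float64(3.58)), (np.float64(-0.1094), np.float64(4.62))]
top 177 [-0.1035 -0.1022 -0.0982] [0.0543 0.0575]
block 298 [0.0723 0.0832 0.0977] [-0.0978 -0.0213] [0.0657 0.0687]
side 110 [-0.1005 -0.0979 -0.0958] [0.0538 0.0571]
block 265 [0.0744 0.0846 0.0969] [-0.0929 -0.0179] [0.0645 0.0676]
tool axes cols
 [[ 0.     0.225  0.974]
 [-0.     0.974 -0.225]
 [-1.    -0.     0.   ]]
1 rotvec in tool [ 1.311 -0.442 -0.351] G
 [[ 0.     1.     0.   ]
 [-0.5    0.    -0.866]
 [-0.866  0.     0.5  ]]
-1 rotvec in tool [-1.751  0.373 -0.469] G
 [[ 0.    -1.     0.   ]
 [-0.5   -0.     0.866]
 [-0.866 -0.    -0.5  ]]
```

Emit:
play_rows(plan=[[0, 0, 0, 0.1008, -0.034, -0.027, -1], [0, 0, 0, 0.1008, -0.034, -0.027, -1], [0, 0, 0, 0.1008, -0.034, -0.027, -1], [0, 0, 0, 0.1008, -0.034, -0.027, -1], [0, 0, 0, 0.1008, -0.034, -0.027, -1], [0, 0, 0, 0.1008, -0.034, -0.027, -1], [0, 0, 0, 0.1008, -0.034, -0.027, -1], [0, 0, 0, 0.1008, -0.034, -0.027, -1], [0, 0, 0, 0.1008, -0.034, -0.027, -1], [0, 0, 0, 0.1008, -0.034, -0.027, -1], [0, 0, 0, 0.1008, -0.034, -0.027, -1], [0, 0, 0, 0.1008, -0.034, -0.027, -1], [0, 0, 0, 0.1008, -0.034, -0.027, -1], [0, 0, 0, 0, 0, 0, -1]])

```text
clock: 2.77
eef_pos: [0.113, 0.4876, 0.2294]
tool_rot: [-0.353, -0.352, 0.613, -0.613]
ft_force: [-0.1, -0.8, -0.6]
grip_width: 0.0855
```

```bash
cat >> h.py <<'E'
from scipy.spatial.transform import Rotation as Ro
p0=np.array([.501,.144,.0285]); R0=frame(p0,0)
G=np.stack([-R0[:,2],R0[:,0],-R0[:,1]],1)
def where():
    o=get_obs(); M=Ro.from_quat(o["tool_rot"]).as_matrix()
    print("t",round(o["clock"],2),"tcp",np.round(o["eef_pos"],4),"chute xyz",((np.array(o["eef_pos"])-p0)@R0).round(4),"roterr",Ro.from_matrix(M.T@G).as_rotvec().round(4),"F(tool)",(M.T@np.array(o["ft_force"])).round(1),"w",round(o["grip_width"],4),"q",np.round(o["joint_pos"],2)); return o,M
def go(x,y,z):
    o,M=where(); t=p0+R0@np.array([x,y,z]); print("shift tool mm",(M.T@(t-o["eef_pos"])*1000).round(1))
E
python3 - <<'E'
from h import *
import pickle
go(.085+.012,-.1015+.005+.011+.009,.14)
S=pickle.load(open("side.pkl","rb")); ys=np.linspace(-.35,0,3501)
for x in (.106,.112):
    px=proj(S,p0+np.c_[np.full_like(ys,x),ys,np.full_like(ys,.014)]@R0.T); d=np.hypot(*(px-[275.5,157.3]).T); print("clip side",ys[d.argmin()],d.min())
E
```

```text
t 2.77 tcp [0.113  0.4876 0.2294] chute xyz [-0.388   0.1971  0.3458] roterr [-0.0016  0.0037  0.0006] F(tool) [ 0.9 -0.1  0.3] w 0.0855 q [ 1.4   0.68  0.55  1.96 -0.09  2.99]
shift tool mm [206.5 485.5 272.1]
clip side -0.1717 0.24864792655138787
clip side -0.1721 2.271637662211799
```

Emit:
play_rows(plan=[[0, 34.7, 19.4, 0, 0, 0, -1], [0, 34.7, 19.4, 0, 0, 0, -1], [0, 34.7, 19.4, 0, 0, 0, -1], [0, 34.7, 19.4, 0, 0, 0, -1], [0, 34.7, 19.4, 0, 0, 0, -1], [0, 34.7, 19.4, 0, 0, 0, -1], [0, 34.7, 19.4, 0, 0, 0, -1], [0, 34.7, 19.4, 0, 0, 0, -1], [0, 34.7, 19.4, 0, 0, 0, -1], [0, 34.7, 19.4, 0, 0, 0, -1], [0, 34.7, 19.4, 0, 0, 0, -1], [0, 34.7, 19.4, 0, 0, 0, -1], [0, 34.7, 19.4, 0, 0, 0, -1], [0, 34.7, 19.4, 0, 0, 0, -1], [35, 0, 0, 0, 0, 0, -1], [35, 0, 0, 0, 0, 0, -1], [35, 0, 0, 0, 0, 0, -1], [35, 0, 0, 0, 0, 0, -1], [35, 0, 0, 0, 0, 0, -1], [0, 0, 0, 0, 0, 0, -1]])

```text
clock: 4.43
eef_pos: [0.5854, 0.1498, 0.1907]
tool_rot: [0.356, 0.356, -0.606, 0.616]
ft_force: [-1.1, -0.6, -1.8]
grip_width: 0.0854
```

```bash
python3 - <<'E'
from h import *
go(.085+.012,-.0765,.14)
c=camera("top"); up(c,(215,120,335,270),"pics/top2.png",4)
o=get_obs(); P=np.array(o["eef_pos"]); print("tcp px",proj(c,P))
E
```

```text
t 4.43 tcp [0.5854 0.1498 0.1907] chute xyz [ 0.0844 -0.0761  0.1434] roterr [ 0.0073 -0.0078 -0.0122] F(tool) [ 1.8 -1.1 -0.4] w 0.0854 q [ 0.48  0.64  0.41  1.58 -0.46  2.09]
shift tool mm [ 3.5 12.5  0.5]
tcp px [[237.7375908  195.88365654]]
```

View pics/top2.png

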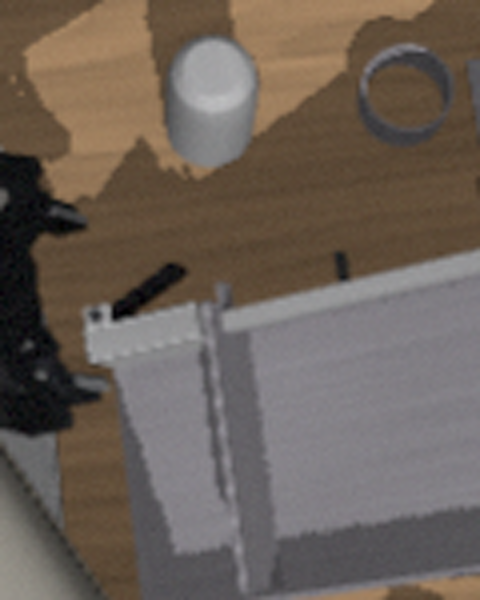

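Emit:
play_rows(plan=[[0, 12.5, 0.5, 0.0073, -0.0078, -0.0122, -1], [25, 0, 0, 0, 0, 0, -1], [25, 0, 0, 0, 0, 0, -1], [25, 0, 0, 0, 0, 0, -1], [20, 0, 0, 0, 0, 0, -1], [12, 0, 0, 0, 0, 0, -1], [11, 0, 0, 0, 0, 0, -1], [0, 0, 0, 0, 0, 0, -1], [0, 0, 0, 0, 0, 0, -1]])

```text
clock: 5.23
eef_pos: [0.6062, 0.0977, 0.0978]
tool_rot: [0.361, 0.351, -0.607, 0.615]
ft_force: [-0.2, 0.0, 0.5]
grip_width: 0.0854
```

```bash
python3 - <<'E'
from h import *
go(.097,-.0765,.025)
c=camera("top"); up(c,(215,140,335,230),"pics/top3.png",5)
E
```

```text
t 5.23 tcp [0.6062 0.0977 0.0978] chute xyz [ 0.1052 -0.0748  0.0369] roterr [-0.0068 -0.0083 -0.0171] F(tool) [-0.5 -0.2  0.2] w 0.0854 q [ 0.39  0.69  0.24  1.32 -0.48  2.01]
shift tool mm [11.7 -8.4  1.9]
```

View pics/top3.png

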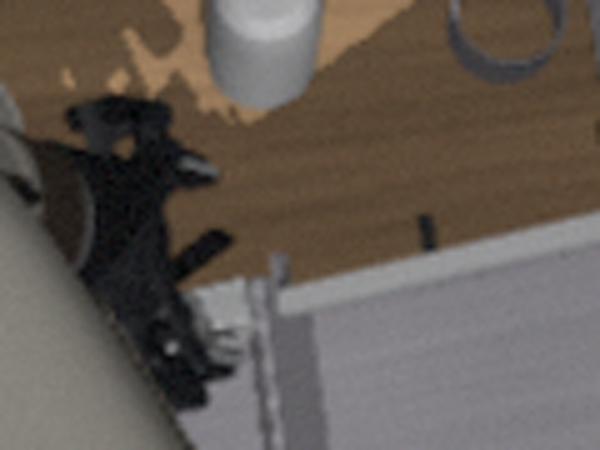

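Emit:
play_rows(plan=[[6, -8, 1, -0.007, -0.008, -0.017, -1], [6, 0, 1, 0, 0, 0, -1], [0, 0, 0, 0, 0, 0, -1], [0, 0, 0, 0, 0, 0, -1], [0, 0, 0, 0, 0, 0, -1]])

```text
clock: 5.7
eef_pos: [0.5969, 0.0888, 0.0866]
tool_rot: [-0.353, -0.354, 0.613, -0.612]
ft_force: [0.2, -0.2, 0.7]
grip_width: 0.0853
```

```bash
python3 - <<'E'
from h import *
go(.097,-.0835,.025)
E
```

```text
t 5.7 tcp [0.5969 0.0888 0.0866] chute xyz [ 0.0959 -0.0769  0.0227] roterr [0.0004 0.001  0.0029] F(tool) [-0.5  0.2  0.5] w 0.0853 q [ 0.38  0.69  0.22  1.31 -0.48  2.01]
shift tool mm [-2.3  1.1  6.6]
```

Emit:
play_rows(plan=[[0, 0, 5, 0, 0, 0, -1], [0, 0, 5, 0, 0, 0, -1], [0, 0, 10, 0, 0, 0, -1], [0, 0, 10, 0, 0, 0, -1], [0, 0, 10, 0, 0, 0, -1], [0, 0, 10, 0, 0, 0, -1], [0, 0, 8, 0, 0, 0, -1], [0, 0, 6, 0, 0, 0, -1], [0, 0, 4, 0, 0, 0, -1], [0, 0, 2, 0, 0, 0, -1], [0, 0, 0, 0, 0, 0, -1], [0, 0, 0, 0, 0, 0, -1], [0, 0, 0, 0, 0, 0, -1]])

```text
clock: 6.78
eef_pos: [0.597, 0.0284, 0.1215]
tool_rot: [-0.353, -0.354, 0.613, -0.612]
ft_force: [1.5, 2.1, -2.4]
grip_width: 0.0852
```

```bash
python3 - <<'E'
from h import *
import pickle
go(.097,-.1568,.025)
c=camera("top"); pickle.dump(c,open("top4.pkl","wb")); up(c,(245,140,345,230),"pics/top4.png",6)
for n in ("stop","stop_edge","mark"): print(n,[(((np.array(d["centre"])-p0)@R0).round(4),round(d["confidence"],2)) for d in pinpoint(n,c)[:2]])
q=(cloud(c)-p0)@R0
for xa,xb in ((-.07,-.03),(-.03,.01),(.01,.04)):
    m=(q[...,0]>xa)&(q[...,0]<xb)&(q[...,2]>.044)&(q[...,2]<.06)&(q[...,1]<-.1)&(q[...,1]>-.21); print(m.sum(),np.percentile(q[m][:,1],[5,50,95]).round(4) if m.sum() else '')
E
```

```text
t 6.78 tcp [0.597  0.0284 0.1215] chute xyz [ 0.096  -0.1466  0.0227] roterr [0.0007 0.0011 0.0027] F(tool) [ 1.   1.5 -3.1] w 0.0852 q [ 0.29  0.61  0.17  1.3  -0.5   1.91]
shift tool mm [-2.3  1.  10.2]
stop [(array([ 0.0851, -0.1651,  0.0014]), 0.81)]
stop_edge [(array([ 0.106 , -0.161 ,  0.0186]), 0.79)]
mark [(array([ 0.1178, -0.1679,  0.0072]), 0.61)]
0 
7 [-0.165  -0.1641 -0.1632]
52 [-0.1648 -0.1635 -0.1571]
```

View pics/top4.png

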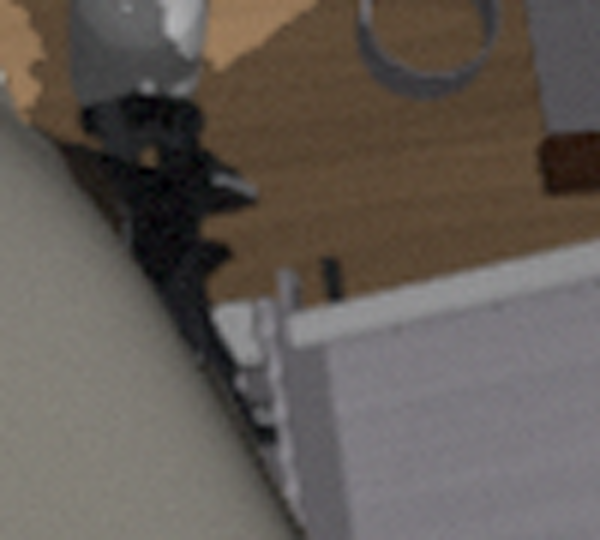

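```bash
python3 - <<'E'
from h import *
import pickle
c=pickle.load(open("top4.pkl","rb")); f=lambda x,y,z: ((proj(c,p0+R0@np.array([x,y,z]))[0]-[245,140])*6).round(0)
for y in (-.1626,-.1645):
    print(y,{(x,z):f(x+.085,y,z).tolist() for x,z in ((.026,.02),(.026,.04),(.026,.054),(.012,.054),(.012,.02),(-.05,.054))})
print("clip",{(x,y):f(x+.085,y,.016).tolist() for x in (.032,.01) for y in (-.1708,-.1728,-.1748)})
q=(cloud(c)-p0)@R0
for (u,v) in ((287,280),(287,290),(288,298),(332,270),(333,285),(333,295)): 
    a,b=round(u/6+245),round(v/6+140); print((u,v),q[b,a].round(4))
g=c["frame"].astype(int).mean(2)[183:194,286:306]; print(g.round().astype(int))
E
```

```text
-0.1626 {(0.026, 0.02): [297.0, 272.0], (0.026, 0.04): [276.0, 264.0], (0.026, 0.054): [261.0, 259.0], (0.012, 0.054): [266.0, 293.0], (0.012, 0.02): [302.0, 305.0], (-0.05, 0.054): [288.0, 447.0]}
-0.1645 {(0.026, 0.02): [301.0, 271.0], (0.026, 0.04): [280.0, 263.0], (0.026, 0.054): [265.0, 258.0], (0.012, 0.054): [270.0, 292.0], (0.012, 0.02): [306.0, 304.0], (-0.05, 0.054): [293.0, 446.0]}
clip {(0.032, -0.1708): [317.0, 254.0], (0.032, -0.1728): [321.0, 253.0], (0.032, -0.1748): [326.0, 252.0], (0.01, -0.1708): [325.0, 307.0], (0.01, -0.1728): [329.0, 305.0], (0.01, -0.1748): [334.0, 304.0]}
(287, 280) [ 0.1039 -0.1645  0.035 ]
(287, 290) [ 0.1016 -0.1639  0.0345]
(288, 298) [ 0.0964 -0.1639  0.0363]
(332, 270) [ 0.1089 -0.176   0.0176]
(333, 285) [ 0.1013 -0.1753  0.0187]
(333, 295) [ 0.0994 -0.1742  0.0169]
[[ 73  72  68  70  71  70  74  72  69  69  66  66  49  37  38  51  67  66
   69  68]
 [ 74  71  69  69  72  76  80  74  66  64  63  65  56  36  28  42  64  67
   69  64]
 [ 70  66  69  66  72  90  98  87  73  64  67  68  52  34  30  43  61  66
   66  71]
 [ 64  69  68  65  71  91 104  93  82  67  69  72  58  39  32  40  58  70
   69  71]
 [ 69  68  70  70  69  92 110  94  77  74  67  67  62  46  29  40  61  72
   69  64]
 [ 69  73  68  66  72  92 109  90  65  66  71  70  65  47  28  38  56  72
   74  75]
 [ 79  77  85  86  83  93 106  90  69  70  68  70  65  53  31  38  69  91
   99 108]
 [107  95 118 116  99  95 105  92  68  71  72  77  89  84  82  93 110 126
  137 144]
 [133 108 112 118 107  94  98  93  84  91 104 113 122 124 133 144 142 141
  145 143]
 [137 102 108 121 112  94  97 110 122 127 136 144 138 142 143 143 144 145
  146 144]
 [138 101 108 128 118  96 108 131 142 143 143 145 141 143 146 147 146 147
  147 146]]
```

Emit:
play_rows(plan=[[0, 0, 4, 0, 0, 0, -1], [0, 0, 4, 0, 0, 0, -1], [0, 0, 2, 0, 0, 0, -1], [0, 0, 0, 0, 0, 0, -1], [0, 0, 0, 0, 0, 0, -1]])

```text
clock: 7.4
eef_pos: [0.597, 0.0191, 0.1268]
tool_rot: [-0.353, -0.354, 0.614, -0.612]
ft_force: [0.8, 1.2, -1.5]
grip_width: 0.0854
```

```bash
cat > look.py <<'E'
from h import *
import pickle
where(); A={}
for i in range(8):
    for n in ("top","side"):
        c=camera(n)
        for t in ("stop","stop_edge","mark","grip"):
            for d in pinpoint(t,c)[:1]:
                v=(np.array(d["centre"])-p0)@R0
                if abs(v[0]-.1)<.03: A.setdefault((n,t),[]).append(v)
    if i==0: pickle.dump(c,open("side5.pkl","wb"))
for k,v in A.items(): print(k,len(v),np.median(v,0).round(4),np.std(v,0).round(4))
c=camera("top"); q=(cloud(c)-p0)@R0
m=(q[...,0]>0)&(q[...,0]<.05)&(q[...,2]>.046)&(q[...,2]<.06)&(q[...,1]<-.15)&(q[...,1]>-.2); print(m.sum(),np.percentile(q[m][:,1],[5,50,95]).round(4))
up(c,(265,160,325,210),"pics/top5.png",8)
pickle.dump(c,open("top5.pkl","wb")); c=pickle.load(open("side5.pkl","rb")); up(c,(240,110,310,190),"pics/side5.png",7)
a,b=cv2.imread("pics/top5.png"),cv2.imread("pics/side5.png"); b=b[:400,:300] if 0 else cv2.resize(b,(320,366))
H=max(len(a),len(b)); z=np.zeros((H,a.shape[1]+b.shape[1],3),np.uint8); z[:len(a),:a.shape[1]]=a; z[:len(b),a.shape[1]:]=b; cv2.imwrite("pics/both5.png",z)
E
python3 look.py
```

```text
t 7.4 tcp [0.597  0.0191 0.1268] chute xyz [ 0.096  -0.1573  0.0227] roterr [-0.0002  0.0012  0.0029] F(tool) [ 0.7  0.8 -1.8] w 0.0854 q [ 0.28  0.6   0.17  1.3  -0.5   1.89]
('top', 'stop') 8 [ 0.0857 -0.1748 -0.0011] [0.002  0.001  0.0017]
('top', 'stop_edge') 8 [ 0.1068 -0.1721  0.0188] [0.0017 0.0009 0.0013]
('top', 'mark') 8 [ 0.1168 -0.169   0.008 ] [0.012  0.0013 0.0017]
('top', 'grip') 7 [ 0.084  -0.1708  0.0014] [0.0018 0.0014 0.001 ]
('side', 'stop') 8 [ 0.0851 -0.1717  0.0011] [0.0012 0.0015 0.0018]
('side', 'stop_edge') 8 [ 0.1043 -0.1758  0.0216] [0.0015 0.002  0.0014]
('side', 'grip') 7 [ 0.0864 -0.1746  0.0014] [0.0008 0.0016 0.0012]
('side', 'mark') 1 [ 0.0869 -0.1697  0.0042] [0. 0. 0.]
61 [-0.1751 -0.1732 -0.1646]
```

View pics/both5.png

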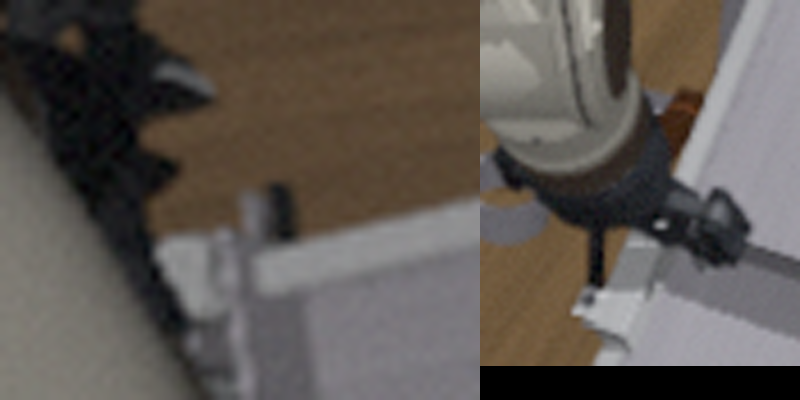

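```bash
python3 - <<'E'
from h import *
import pickle
ys=np.linspace(-.2,-.08,1201)
def sol(c,uv,z):  # ray to plane z in chute frame
    xs=np.linspace(-.03,.12,151); X,Y=np.meshgrid(xs,ys); px=proj(c,p0+np.c_[X.ravel(),Y.ravel(),np.full(X.size,z)]@R0.T)
    i=np.hypot(*(px-uv).T).argmin(); return X.ravel()[i].round(3),Y.ravel()[i].round(4)
for f,rows,lo,hi in (("top5.pkl",(196,199,202,205),290,306),("top.pkl",(200,205,210,215),268,284)):
    c=pickle.load(open(f,"rb")); g=c["frame"].astype(float).mean(2); print(f)
    for r in rows: print(r,g[r,lo:hi].round().astype(int), "y at z54 of cols",[(k,sol(c,np.array([k,r]),.054)[1]) for k in (lo+4,lo+7)])
E
python3 - <<'E'
from h import *
import pickle
c=pickle.load(open("top5.pkl","rb")); q=(cloud(c)-p0)@R0
for r in (196,199,202): print(r,[tuple((q[r,k]*1000).round(0).astype(int)) if np.isfinite(q[r,k]).all() else None for k in range(291,302)])
E
```

```text
top5.pkl
196 [137 125 110 115 111  91  97 114 126 125 122 108 110 112 117 117] y at z54 of cols [(294, np.float64(-0.1718)), (297, np.float64(-0.1792))]
199 [108 108  96  94 123 112  92  96  94  93  95  92  98 112 124 124] y at z54 of cols [(294, np.float64(-0.1707)), (297, np.float64(-0.1781))]
202 [ 83  80  84 100 126 115  95  93  94  93  93  94  94 106 121 125] y at z54 of cols [(294, np.float64(-0.1695)), (297, np.float64(-0.177))]
205 [ 71  74  73  78 100 121 111  93  98  96  99  93  92  97 114 126] y at z54 of cols [(294, np.float64(-0.1684)), (297, np.float64(-0.1759))]
top.pkl
200 [ 97 105 125 154 155 153 154 155 153 155 151 150 147 144 141 140] y at z54 of cols [(272, np.float64(-0.1135)), (275, np.float64(-0.1214))]
205 [137 105 101 102 102 101 103 101 102 116 136 137 138 135 136 137] y at z54 of cols [(272, np.float64(-0.1117)), (275, np.float64(-0.1196))]
210 [130 114 102 104 103 105 100  99 102 107 123 134 140 137 137 140] y at z54 of cols [(272, np.float64(-0.1099)), (275, np.float64(-0.1178))]
215 [119 120  96 104 105 101 103 100 101 104 114 130 136 138 137 141] y at z
[... 895 characters left out ...]
64(47)), (np.int64(72), np.int64(-173), np.int64(37)), (np.int64(73), np.int64(-174), np.int64(32)), (np.int64(73), np.int64(-174), np.int64(27)), (np.int64(74), np.int64(-175), np.int64(22))]
202 [(np.int64(76), np.int64(-139), np.int64(1)), (np.int64(75), np.int64(-142), np.int64(3)), (np.int64(75), np.int64(-145), np.int64(2)), (np.int64(63), np.int64(-170), np.int64(56)), (np.int64(62), np.int64(-174), np.int64(58)), (np.int64(62), np.int64(-175), np.int64(55)), (np.int64(63), np.int64(-175), np.int64(48)), (np.int64(64), np.int64(-175), np.int64(43)), (np.int64(65), np.int64(-174), np.int64(36)), (np.int64(65), np.int64(-175), np.int64(30)), (np.int64(67), np.int64(-173), np.int64(21))]
```

Emit:
play_rows(plan=[[-1, 0, -1, 0, 0, 0, -1], [-1, 0, -0.5, 0, 0, 0, -1], [-1, 0, 0, 0, 0, 0, -1], [0, 0, 0, 0, 0, 0, -1], [0, 0, 0, 0, 0, 0, -1], [0, 0, 0, 0, 0, 0, -1], [0, -2, 0, 0, 0, 0, -1], [0, -2, 0, 0, 0, 0, -1], [0, -1, 0, 0, 0, 0, -1], [0, 0, 0, 0, 0, 0, -1], [0, 0, 0, 0, 0, 0, -1], [0, 0, 0, 0, 0, 0, -1]])

```text
clock: 12.45
eef_pos: [0.5922, 0.0224, 0.1287]
tool_rot: [-0.353, -0.354, 0.613, -0.612]
ft_force: [1.8, 2.7, -0.8]
grip_width: 0.0853
```

```bash
cat > face.py <<'E'
from h import *
where(); ys=[];cl=[]
for i in range(6):
    c=camera("top"); q=(cloud(c)-p0)@R0
    m=(q[...,0]>.02)&(q[...,0]<.075)&(q[...,2]>.012)&(q[...,2]<.046)&(abs(q[...,1]+.174)<.012); m[:, :295]=False; m[:,305:]=False; m[:198]=False; m[207:]=False
    ys.append(np.median(q[m][:,1]))
    k=(q[...,0]>.1)&(q[...,0]<.125)&(q[...,2]<.022)&(q[...,2]>.004)&(abs(q[...,1]+.174)<.012); cl.append([k.sum(),*np.percentile(q[k],50,axis=0)])
print("uphill face",np.round(ys,4),"clip",np.round(cl,4)[:3],np.mean(cl,0).round(4))
up(c,(265,160,325,210),"pics/face.png",8)
for n in ("top","side"):
    c=camera(n)
    for t in ("stop","stop_edge","mark","lever_tip"): print(n,t,[(((np.array(d["centre"])-p0)@R0).round(4).tolist(),round(d["confidence"],2)) for d in pinpoint(t,c)[:1]])
E
python3 face.py
```

```text
t 12.45 tcp [0.5922 0.0224 0.1287] chute xyz [ 0.0912 -0.1554  0.026 ] roterr [0.0001 0.0007 0.0023] F(tool) [-0.7  1.8 -2.8] w 0.0853 q [ 0.29  0.59  0.16  1.3  -0.5   1.9 ]
uphill face [-0.1724 -0.1726 -0.1726 -0.1726 -0.1727 -0.1726] clip [[ 1.900e+01  1.072e-01 -1.757e-01  1.490e-02]
 [ 2.000e+01  1.073e-01 -1.760e-01  1.720e-02]
 [ 2.100e+01  1.073e-01 -1.758e-01  1.580e-02]] [ 1.950e+01  1.071e-01 -1.758e-01  1.630e-02]
top stop [([0.0849, -0.1736, -0.0001], 0.85)]
top stop_edge [([0.1045, -0.1724, 0.0193], 0.57)]
top mark [([0.1177, -0.1699, 0.0084], 0.52)]
top lever_tip [([0.0017, -0.1587, -0.126], 0.73)]
side stop [([0.0837, -0.1715, 0.0035], 0.84)]
side stop_edge [([0.0857, -0.1768, 0.003], 0.63)]
side mark []
side lever_tip [([-0.002, -0.0011, -0.0033], 0.73)]
```

```bash
python3 - <<'E'
from h import *
import pickle
a=pickle.load(open("top.pkl","rb")); b=pickle.load(open("top5.pkl","rb"));c4=pickle.load(open("top4.pkl","rb"))
c=np.mean([camera("top")["frame"].astype(float).mean(2) for _ in range(6)],0)
print("cols",list(range(290,306)))
for n,g in (("init",a["frame"].astype(float).mean(2)),("top4",c4["frame"].astype(float).mean(2)),("top5",b["frame"].astype(float).mean(2)),("now",c)):
    print(n); print(g[183:190,290:306].round().astype(int))
# predicted columns at row~186 for pointer edge (y=0,z=20) & clip edges, x=.02 beyond rail
f=lambda x,y,z: proj(b,p0+R0@np.array([x,y,z]))[0].round(2)
for y in (-.1725,-.1745): print(y,"ptr z20",f(.106,y,.02),"ptr z54",f(.106,y,.054),"clip L",f(.106,y+.002,.016),"clip top R",f(.106,y-.002,.016),"clip R",f(.106,y-.002,.004))
E
```

```text
cols [290, 291, 292, 293, 294, 295, 296, 297, 298, 299, 300, 301, 302, 303, 304, 305]
init
[[ 74  74  79  79  76  74  71  70  54  36  43  59  74  70  71  76]
 [ 73  74  73  73  74  68  71  68  58  41  30  50  71  76  74  74]
 [ 70  74  70  71  70  71  74  70  63  42  36  46  65  76  73  74]
 [ 74  72  73  72  77  69  74  79  66  40  39  44  65  77  79  76]
 [ 77  77  76  75  75  79  77  76  67  49  34  44  66  77  76  78]
 [ 75  75  76  76  79  77  77  77  70  48  34  36  61  78  75  81]
 [ 76  78  75  76  77  76  81  77  73  56  34  42  69 101 107 118]]
top4
[[ 71  70  74  72  69  69  66  66  49  37  38  51  67  66  69  68]
 [ 72  76  80  74  66  64  63  65  56  36  28  42  64  67  69  64]
 [ 72  90  98  87  73  64  67  68  52  34  30  43  61  66  66  71]
 [ 71  91 104  93  82  67  69  72  58  39  32  40  58  70  69  71]
 [ 69  92 110  94  77  74  67  67  62  46  29  40  61  72  69  64]
 [ 72  92 109  90  65  66  71  70  65  47  28  38  56  72  74  75]
 [ 83  93 106  90  69  70  68  70  65  53  31  38  69  91  99 108]]
top5
[[ 72  71  73  73  72  77  77  66  51  31  37  54  63  64  
[... 442 characters left out ...]
71  65  50  34  36  53  67  65  67  65]
 [ 68  66  67  67  85  96  80  75  55  34  29  48  65  68  68  68]
 [ 64  64  64  65  88 105  94  84  57  36  28  40  60  68  68  70]
 [ 65  67  67  65  86 101  90  78  59  41  32  40  60  71  71  70]
 [ 69  70  69  68  82  98  90  75  61  45  31  38  58  71  70  70]
 [ 70  86  97  88  81  97  99  79  61  45  28  35  58  70  70  74]
 [ 86 105 128 113  85  94  94  66  64  54  30  36  66  90 100 107]]
-0.1725 ptr z20 [298.44 186.33] ptr z54 [292.55 184.19] clip L [298.37 186.76] clip top R [299.86 186.39] clip R [301.83 187.11]
-0.1745 ptr z20 [299.19 186.15] ptr z54 [293.32 184.  ] clip L [299.11 186.57] clip top R [300.6  186.21] clip R [302.57 186.93]
```

Emit:
play_rows(plan=[[0, 0, 0.7, 0, 0, 0, -1], [0, 0, 0, 0, 0, 0, -1], [0, 0, 0, 0, 0, 0, -1], [0, 0, 0, 0, 0, 0, -1], [0, 0, 0, 0, 0, 0, -1], [0, -1, 0, 0, 0, 0, -0.6], [0, -1, 0, 0, 0, 0, -0.4], [0, 0, 0, 0, 0, 0, -0.2], [0, 0, 0, 0, 0, 0, -0.1], [0, 0, 0, 0, 0, 0, 0.0], [0, 0, 0, 0, 0, 0, 0.0], [0, 0, 0, 0, 0, 0, 0.0], [0, 0, 0, 0, 0, 0, 0.0]])

```text
clock: 14.63
eef_pos: [0.5904, 0.0216, 0.1291]
tool_rot: [-0.353, -0.353, 0.613, -0.612]
ft_force: [1.6, 2.6, 2.0]
grip_width: 0.0426
```

```bash
python3 - <<'E'
from h import *
go(.0888,-.156,.026)
a=camera("top"); b=camera("side"); up(a,(255,150,325,210),"pics/a.png",6); up(b,(250,120,310,180),"pics/b.png",6)
cv2.imwrite("pics/both6.png",np.hstack([cv2.imread("pics/a.png"),cv2.imread("pics/b.png")]))
E
python3 face.py
```

```text
t 14.63 tcp [0.5904 0.0216 0.1291] chute xyz [ 0.0894 -0.1563  0.026 ] roterr [-0.0002  0.0012  0.0019] F(tool) [-3.1  1.6 -1.3] w 0.0426 q [ 0.29  0.59  0.15  1.3  -0.5   1.9 ]
shift tool mm [-0.  -0.6 -0.3]
t 14.73 tcp [0.5903 0.0216 0.129 ] chute xyz [ 0.0893 -0.1563  0.0259] roterr [-0.0001  0.0012  0.0021] F(tool) [-3.7  2.4 -1.2] w 0.043 q [ 0.29  0.59  0.15  1.3  -0.5   1.9 ]
uphill face [-0.1735 -0.1735 -0.1735 -0.1737 -0.1736 -0.1736] clip [[ 2.000e+01  1.066e-01 -1.760e-01  1.600e-02]
 [ 2.000e+01  1.066e-01 -1.757e-01  1.650e-02]
 [ 2.000e+01  1.068e-01 -1.764e-01  1.680e-02]] [ 1.950e+01  1.068e-01 -1.759e-01  1.610e-02]
top stop [([0.2488, -0.0594, -0.0694], 0.75)]
top stop_edge [([0.107, -0.172, 0.0172], 0.78)]
top mark [([0.1166, -0.17, 0.009], 0.59)]
top lever_tip [([0.1083, -0.1576, 0.0518], 0.38)]
side stop [([0.0816, -0.1714, 0.002], 0.8)]
side stop_edge [([0.1056, -0.1778, 0.0208], 0.93)]
side mark []
side lever_tip [([0.109, -0.1611, 0.0501], 0.43)]
```

View pics/both6.png

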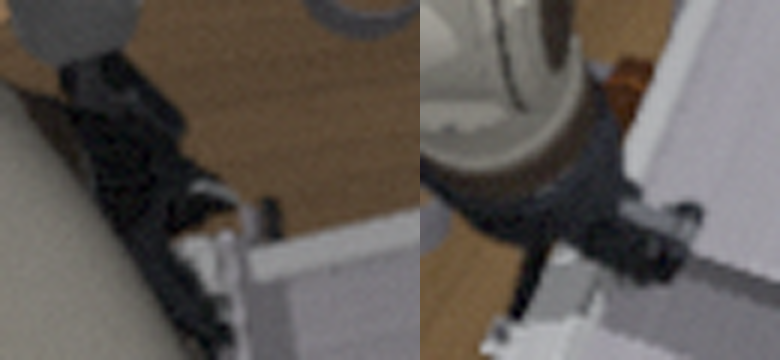

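Emit:
play_rows(plan=[[0, -0.5, 0, 0, 0, 0, 0.1], [0, 0, 0, 0, 0, 0, 0.2], [0, 0, 0, 0, 0, 0, 0.4], [0, 0, 0, 0, 0, 0, 0.7], [0, 0, 0, 0, 0, 0, 1], [0, 0, 0, 0, 0, 0, 1], [0, 0, 0, 0, 0, 0, 1], [0, 0, 0, 0, 0, 0, 1], [0, 0, 0, 0, 0, 0, 1], [0, 0, 0, 0, 0, 0, 1]])

```text
clock: 16.37
eef_pos: [0.5889, 0.0217, 0.1291]
tool_rot: [-0.353, -0.354, 0.614, -0.611]
ft_force: [-1.4, 1.7, 5.5]
grip_width: 0.0274
```

```bash
python3 face.py; python3 - <<'E'
from h import *
c=np.mean([camera("top")["frame"].astype(float).mean(2) for _ in range(4)],0); print(c[183:190,290:306].round().astype(int))
E
```

```text
t 16.37 tcp [0.5889 0.0217 0.1291] chute xyz [ 0.0879 -0.1563  0.026 ] roterr [0.0002 0.0011 0.0037] F(tool) [-5.6 -1.4  1.3] w 0.0274 q [ 0.29  0.59  0.15  1.3  -0.5   1.9 ]
uphill face [-0.1735 -0.1737 -0.1734 -0.1734 -0.1737 -0.1733] clip [[ 2.100e+01  1.070e-01 -1.758e-01  1.600e-02]
 [ 2.100e+01  1.071e-01 -1.757e-01  1.560e-02]
 [ 2.000e+01  1.070e-01 -1.755e-01  1.640e-02]] [ 2.03333e+01  1.07100e-01 -1.75600e-01  1.54000e-02]
top stop [([0.0865, -0.1739, -0.0027], 0.76)]
top stop_edge [([0.1076, -0.1713, 0.0187], 0.68)]
top mark [([0.118, -0.1713, 0.0067], 0.47)]
top lever_tip []
side stop [([0.0844, -0.1728, 0.0037], 0.94)]
side stop_edge [([0.1069, -0.1744, 0.0221], 0.59)]
side mark []
side lever_tip [([0.0988, -0.159, 0.0514], 0.45)]
[[ 56  44  52  68  75  79  74  67  51  34  36  53  66  66  66  65]
 [ 89  76  66  69  80  91  87  75  54  33  27  44  67  65  69  69]
 [ 77  81  85  82  85  97 100  83  57  35  31  41  61  67  69  69]
 [ 27  45  57  65  82  97 104  85  59  40  30  37  59  71  72  71]
 [ 18  14  12  14  39  82 104  86  62  44  31  38  58  72  71  70]
 [ 10  57  92  82  47  77 102  86  62  43  29  33  58  70  71  72]
 [ 71 104 142 126  84  89  92  79  62  49  31  36  66  91 100 108]]
```

```bash
python3 - <<'E'
from h import *
where(); print(job_done())
E
```

```text
t 17.37 tcp [0.5889 0.0216 0.1291] chute xyz [ 0.0879 -0.1563  0.026 ] roterr [0.0002 0.0011 0.0037] F(tool) [-6.  -1.2  0.4] w 0.0279 q [ 0.29  0.59  0.15  1.3  -0.5   1.9 ]
the job is handed in; nothing more can be done
None
```

I pushed the stop up the chute with the inner finger until its pointer was level with the index clip, with the lever still open. I held it there, squeezed the lever shut against the block in steps, and handed the job in at 17.4 s with the grip still on. `job_done` gives no verdict, so none of this is confirmed.

**On the mark:** In the last check the network put pointer and clip at the same place along the slope (both -0.1713 m, top camera). The other measurements disagreed with each other:
- Image edges put the stop's uphill face within about 1 mm of the clip.
- Raw depth put the stop about 1–2 mm short.
- Earlier network readings put it 2–3 mm past.

I took a middle position, so the true error is probably within ±2 mm. The tolerance is 4 mm.

**Lever shut:** The lever tip was found within about 2 mm of its shut position (side camera only, confidence 0.45). The stop's face moved by less than 0.3 mm while I squeezed.

**Grip:** The finger opening read about 27.5 mm, against the expected 30.5 mm for block and shut lever together. I put that down to give in the fingers. It is well above the 22 mm of the block alone. I had no direct reading of the force on each finger.

**Forces and bystanders:** The force on the tool was about 6 N when I handed in and no more than that at any check. No unwanted contact showed in the pictures. I did not measure the other objects again at the end.

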